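# Hold the full jar ready over the labeller's rollers

### The arm

A 7-joint arm with a two-finger parallel gripper is mounted at the origin on the work surface. World frame = base frame: x ahead of the robot, y to its left, z up, the work surface at z = 0. Lengths are in m, angles in rad, forces in N, time in s.
With the tool pointing down it reaches from about 0.425 to 0.925 m from the base axis. Payload 6.8 kg.
Tool frame: the origin (TCP) lies at the very end of the fingers, on their centre line; the grasp point (between the pads) lies 19 mm behind it (ctrl.grip_point_offset is the distance from the TCP to the grasp point, in m); z points along the fingers, y is the line along which they close (so a half turn about z gives the same grasp; the last joint's range is limited). The gripper opens to 88 mm and grips with 3 to 60 N. Pads are 20 mm wide; open, the fingers measure 115 mm over their backs; the gripper's body (75 mm by 178 mm) begins 61 mm behind the grasp point.
Start: joints at [1.054, 0.477, 0.022, 1.555, -0.011, 1.109, -0.083], TCP at [0.268, -0.619, 0.223] pointing down, gripper open.
Joint ranges: [-2.96, 2.96], [-0.34, 2.1], [-1.41, 1.46], [0.24, 2.44], [-1.37, 4.51], [0.17, 1.92], [-2.96, 2.96]. Speed limits (rad/s): [2.39, 2.39, 3.14, 3.14, 3.14, 3.14, 3.14].

### API

Orientations are given as a 3x3 rotation matrix whose columns are the frame's x, y, z axes.
In Python, from station import ctrl, viewer, finish_job gives the robot as it stands.
- The arm moves only by the tool step_arm, never from a script. Its argument "rows" is text: rows parted by semicolons, each of 7 numbers parted by spaces: the turn, a rotation vector about the tool's x, y, z in rad, then the shift along the tool's x, y, z in cm, then the closure, from -1 (fully open) to 1 (shut), so that 0 is half open. A call has 1 to 5 rows; each row shifts and turns the commanded pose from where the row before left it, along the tool's axes as they then stand; what a row does not reach is not made up. A row lasts 1/10 s, in which the tool goes at most 50 mm and 8.59 degrees, less where a joint would pass 70% of its speed; a pose out of reach is approached as far as the arm can. A call is refused whole if a number of a shift passes 5 or a number of a turn 0.15, either way. A call with a gripper value outside its range is refused whole. The fingers move at their own pace and stop on an object; "grip_force" is the grip in N (left out, the last holds). Time passes only in rows, so rows that do not move let the fingers close. It gives the time, the measured TCP pose, the force, the opening and the grip force at its end, in the units of the state.
- ctrl.get_state(): the state, without advancing time (a new reading comes with each control period).
- viewer.snapshot(name): name is "side" or "top"; returns a dict with "img" (480x640x3 uint8, blue, green, red), "mtx" (3x3 intrinsics, pixels), "pose" (4x4, takes a point from camera to world coordinates). Camera axes: x right, y up, looking along -z (the intrinsics and any distortion apply to the point x, -y, -z); pixel columns grow to the right and rows downward; lengths in m; the calibration is good to about 2 mm. A picture is of the moment at which its call begins. There is no depth.
- finish_job(): hands the job in; it is judged then, once.
The state is a dict: "time_s": time; "joint_pos": joint angles; "dq": joint speeds; "effort": joint torques, N m; "tcp_pos": TCP position; "orientation": TCP orientation; "force": force on the tool from outside, world axes, zero at the start; "moment": the same for the moment, N m; "finger_gap": finger opening in m; "gripper_force": force on a finger pad.
Only numpy, scipy, OpenCV 4.12 (cv2) and the standard library are available. Lean on these libraries where they do the work, as an engineer would, in place of code of your own. Each camera call takes 0.05 s, during which the arm holds its last target. There are 200 camera calls.

### The job

Two white jars that look alike lie in the plywood rack, one full and one empty: lift them to feel which is the heavier, and leave the empty one lying in a nest of the rack. Carry the full jar over the standing glass jars and the labeller's side plate and hold it lying level over the middle of the two black rollers, in line with them, about 10 mm above where it would rest and not touching the machine, so that I can thread the label strip beneath. Finish while still holding it there, in the gripper, without putting it down, and do not disturb the glass jars, the hex keys or the spare label roll.

Things in the scene. Friction and masses are not known exactly. Their poses are not given: they have to be found in the camera images.
- jar_a: opaque white cylinder jar, black lid, 60 mm diameter, 80 mm long (lid 18 mm of it, 58 mm diameter), at the start lying in a rack nest. Origin: mid-length on its axis, near its centre of mass; y along its axis to the lid. jar_b looks the same: one is full (0.38 to 0.52 kg), one empty (0.11 to 0.15 kg); only the weight tells which
- jar_b: opaque white cylinder jar, black lid, 60 mm diameter, 80 mm long (lid 18 mm of it, 58 mm diameter), at the start lying in a rack nest. Origin: mid-length on its axis, near its centre of mass; y along its axis to the lid. jar_a looks the same: one is full (0.38 to 0.52 kg), one empty (0.11 to 0.15 kg); only the weight tells which
- rack: fixed plywood rack, 205 (x) by 90 (y) by 10 mm base, two shallow V nests side by side at x = -57.5 and +57.5 mm, grooves along its y. A jar lies along the groove, its axis 45 mm above the table; the V's edges are 20 mm high, 20 mm either side of the jar's axis, so fingers pass down both sides of the jar. Origin: centre of its underside, z up
- rack_nest0 (a point): where the middle of a jar is when it lies in the rack's nest at -x (45 mm above the table); axes as the rack's, y along the groove
- rack_nest1 (a point): where the middle of a jar is when it lies in the rack's nest at +x (45 mm above the table); axes as the rack's, y along the groove
- labeller: fixed white machine; origin on the table under the rollers' middle, z up. Two black rollers, 24 mm diameter, along y at x = -22, +22 mm, axes 75 mm high. Side plates at y = -82.5, +82.5 mm, x -160 to 70 mm, 135 mm high, 160 mm apart inside. Guide rods between them at x -145 to -85 mm, under 112 mm high. Outside: handwheel (-y, 53 mm out), label roll (+y, 147 mm high). Open above
- labeller_rest (a point): where the middle of a jar would be if it lay on the two rollers, halfway along them: 110.8 mm above the table, over the labeller's origin; axes as the labeller's, y along the rollers. The hover place is about 10 mm above this point
- glass_jar_1: a clear glass jar with a black band and lid, 66 mm in diameter, 90 mm tall, standing upright between the rack and the labeller; leave it alone. Origin: centre of its underside, z up
- glass_jar_2: a clear glass jar with a black band and lid, 66 mm in diameter, 90 mm tall, standing upright between the rack and the labeller; leave it alone. Origin: centre of its underside, z up
- hex_keys: set of hex keys in an orange holder 60 mm wide and 16 mm high, lying beyond the labeller; leave it alone. Origin: centre of the holder's underside
- label_roll: spare roll of white labels, 80 mm in diameter, 35 mm high, lying flat beyond the rack; leave it alone. Origin: centre of its underside
Mind the look-alikes: they are no part of the job. What is shaped like the jar_b but orange or turquoise is not meant.

How it is judged:
By the outcome, as a careful person would: the job done as asked, in the order asked, and still so for the second after the job is handed in, while the arm keeps its last pose, push and grip.
It also fails if it takes over 51 s, if anything falls off the work surface, if the arm or the gripper's body presses on something with over 40 N, if the wrist force passes 120 N, or if a joint passes its speed limit or range.

## Working session

There is one attempt and no reset: what is moved stays moved. The work goes in short steps, Python scripts to look and compute and a tool call to move; the robot and the scene stay as the last step left them, time stands still between calls to the robot, and variables do not carry over. Pictures are saved under pics/ and viewed, at most 10 in all, crops included, and the job is handed in when it is done.

Besides the shell and the picture viewer there is one more tool, called after "Request:" as a command line: name --argument value ..., lists and objects as JSON in quotes. step_arm: Moves the arm, as the interface text tells. Its arguments: {"type":"object","properties":{"rows":{"type":"string"},"grip_force":{"type":"number"}},"required":["rows"]}

```bash
mkdir -p pics; ls
python3 - <<'E'
from station import ctrl, viewer
import cv2, numpy as np
for n in ("top","side"):
    s=viewer.snapshot(n); cv2.imwrite(f"pics/{n}0.png",s["img"]); np.savez(f"{n}.npz",**s)
    print(n,s["mtx"].tolist(),np.round(s["pose"],4).tolist(),[k for k in s])
st=ctrl.get_state(); print(st)
E
```

```text
pics
top [[535.3659455408414, 0.0, 329.90369348134175], [0.0, 535.3659455408414, 242.15835697274426], [0.0, 0.0, 1.0]] [[0.0011, 0.9955, -0.0946, 0.4782], [-1.0, 0.0006, -0.0053, -0.0775], [-0.0052, 0.0946, 0.9955, 1.3181], [0.0, 0.0, 0.0, 1.0]] ['img', 'mtx', 'pose']
side [[575.4736747594856, 0.0, 314.0117974007162], [0.0, 575.4736747594856, 246.50394569544784], [0.0, 0.0, 1.0]] [[-0.9159, 0.2245, -0.3328, 0.2098], [-0.4011, -0.5494, 0.733, 0.7709], [-0.0183, 0.8049, 0.5932, 0.7631], [0.0, 0.0, 0.0, 1.0]] ['img', 'mtx', 'pose']
{'time_s': 0.1, 'joint_pos': array([ 1.05388821,  0.47771805,  0.02235101,  1.55632022, -0.01146048,
        1.1092677 , -0.08311432]), 'dq': array([-0.00022263, -0.00234368,  0.00091231, -0.00282534, -0.00176798,
        0.00077262, -0.00032804]), 'effort': array([ 4.40671225e-03, -5.84095430e+01,  1.53999947e+00, -2.73315865e+01,
       -5.43037662e-02,  1.30205549e-02,  1.81177671e-05]), 'tcp_pos': array([ 0.26809211, -0.61891043,  0.22179236]), 'orientation': array([[ 9.17588750e-01,  3.97530245e-01, -7.68058664e-04],
       [ 3.97530957e-01, -9.17587715e-01,  1.38661180e-03],
       [-1.53541065e-04, -1.57766649e-03, -9.99998744e-01]]), 'force': array([ 0.3646219 ,  0.10324284, -0.41037338]), 'moment': array([0.01126139, 0.02394645, 0.016639  ]), 'gripper_force': 0.0, 'finger_gap': 0.08781910571272607}
```

View pics/top0.png

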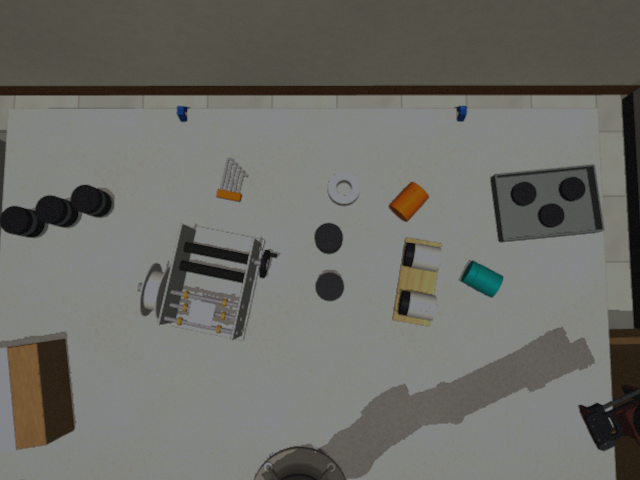

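View pics/side0.png

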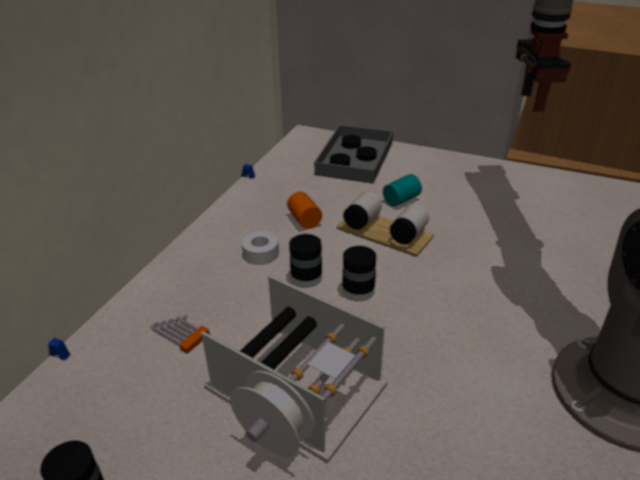

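Top view: white jars at (422,256) and (417,304), lids on the left, lying in the plywood rack at (417,281). The orange (409,201) and turquoise (482,278) cylinders are decoys. The rollers are around (215,262), and the glass jars at (328,238) and (329,286). I'll measure these and make a confirming crop.

```bash
cat > h.py <<'E'
import numpy as np, cv2
def ray(s,uv):
    K,P=s["mtx"],s["pose"]; uv=np.atleast_2d(np.array(uv,float))
    d=np.c_[(uv[:,0]-K[0,2])/K[0,0],-(uv[:,1]-K[1,2])/K[1,1],-np.ones(len(uv))]
    return P[:3,3], d@P[:3,:3].T
def onz(s,uv,z):
    o,d=ray(s,uv); return o+d*((z-o[2])/d[:,2])[:,None]
def proj(s,p):
    K,P=s["mtx"],s["pose"]; c=(np.atleast_2d(p)-P[:3,3])@P[:3,:3]
    return np.c_[K[0,0]*c[:,0]/-c[:,2]+K[0,2],-K[1,1]*c[:,1]/-c[:,2]+K[1,2]]
E
python3 - <<'E'
from h import *
t=np.load("top.npz"); im=t["img"]; hsv=cv2.cvtColor(im,cv2.COLOR_BGR2HSV); H,S,V=cv2.split(hsv)
def blobs(m,roi,z,name,amin=40):
    x0,y0,x1,y1=roi; q=np.zeros_like(m,np.uint8); q[y0:y1,x0:x1]=m[y0:y1,x0:x1]
    cs,_=cv2.findContours(q,cv2.RETR_EXTERNAL,cv2.CHAIN_APPROX_NONE)
    for c in cs:
        if cv2.contourArea(c)<amin: continue
        b=cv2.boxPoints(cv2.minAreaRect(c)); w=onz(t,b,z)
        r=cv2.minAreaRect(w[:,:2].astype(np.float32)*1000)
        print(name,cv2.contourArea(c),"px",np.round(b.mean(0),1),"mm",np.round(r[0],1),np.round(r[1],1),round(r[2],2))
dark=(V<45).astype(np.uint8)
blobs(dark,(395,235,445,330),.045,"lid")
jar=((S<40)&(V>110)).astype(np.uint8)
print(hsv[256,425],hsv[281,417],hsv[220,450],hsv[262,215],hsv[246,215])
blobs(((S>60)&(H>12)&(H<32)&(V>60)).astype(np.uint8),(390,230,447,330),.01,"ply")
blobs(dark,(175,235,255,290),.085,"roller")
blobs(dark,(305,215,350,305),.09,"glass")
a=cv2.resize(im[225:335,385:505],None,fx=3.3,fy=3.3,interpolation=cv2.INTER_CUBIC)
b=cv2.resize(im[220:345,135:285],None,fx=2.65,fy=2.65,interpolation=cv2.INTER_CUBIC)
c=np.zeros((370,800,3),np.uint8); c[:min(363,370),:396]=a[:363]; c[:331,400:797]=b[:331,:397]
cv2.imwrite("pics/crop1.png",cv2.convertScaleAbs(c,alpha=1.3))
E
```

```text
lid 184.0 px [403.8 302.4] mm [ 456.4 -245.5] [22.  55.5] 81.21
lid 183.5 px [408.6 254.1] mm [ 570.8 -258.2] [22.3 55.3] 79.9
[109  15 139] [ 25 102 132] [ 60   6 133] [ 36  10 133] [16 29 96]
ply 1091.5 px [414.6 294.7] mm [ 474.6 -276.8] [ 89.8 138.6] 80.41
ply 124.0 px [421.8 242.6] mm [ 601.6 -296. ] [26.8 89.4] 3.23
roller 550.5 px [210.8 271.4] mm [527.7 203.5] [151.8  25.7] 77.84
roller 545.5 px [215.1 251.9] mm [572.7 194.6] [152.2  25.7] 79.69
glass 537.0 px [329. 286.] mm [494.2 -69.1] [59.3 59.6] 0.05
glass 593.5 px [328. 238.] mm [604.6 -66.6] [64.9 60.1] 0.03
```

View pics/crop1.png

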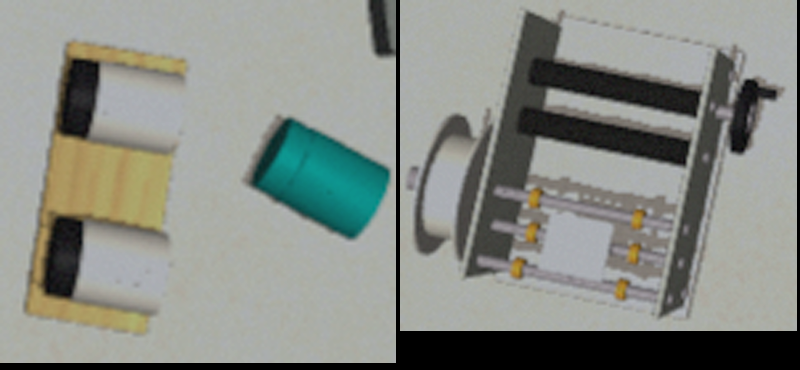

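The crop confirms it: the two white, black-lidded jars lie in the rack nests, lids towards +y, at crop (125,105) and (108,262). The turquoise jar is separate. I'll refine the numbers now.

Run:
```python
from h import *
from scipy.ndimage import map_coordinates
t=np.load("top.npz"); g=t["img"].astype(float).mean(2)
V=t["img"].max(2)
# roller axis lines via mask at z=.075, labeller yaw
import itertools
def comp(roi,z,thr=45):
    x0,y0,x1,y1=roi; q=np.zeros(V.shape,np.uint8); q[y0:y1,x0:x1]=V[y0:y1,x0:x1]<thr
    n,l,st,c=cv2.connectedComponentsWithStats(q)
    out=[]
    for i in range(1,n):
        if st[i,4]>100:
            v,u=np.nonzero(l==i); out.append(onz(t,np.c_[u,v],z)[:,:2])
    return out
R=comp((175,235,255,290),.075)
for p in R:
    m=p.mean(0); w,E=np.linalg.eigh(np.cov((p-m).T)); d=E[:,1]*np.sign(E[1,1]); s=(p-m)@d
    print("roller",m*1000,"yaw",np.degrees(np.arctan2(-d[0],d[1])),"ext",1000*np.percentile(s,[1,99]), "end",(m+d*np.percentile(s,99.5))*1000)
# rack +y edge line & plies
def prof(c,d,z,lo,hi,n):
    s=np.linspace(lo,hi,n); P=np.c_[np.array(c)[:2]+s[:,None]*np.array(d),np.full(n,z)]
    uv=proj(t,P); return s,map_coordinates(g,[uv[:,1],uv[:,0]],order=1)
H=cv2.cvtColor(t["img"],cv2.COLOR_BGR2HSV)
ply=((H[...,1]>60)&(H[...,0]>12)&(H[...,0]<32)&(H[...,2]>60))
E=[]
for v in range(244,316):
    u=np.nonzero(ply[v,385:420])[0]
    if len(u): E.append([385+u[0]-.5,v])
w=onz(t,E,.01); k=np.polyfit(w[:,0],w[:,1],1); r=w[:,1]-np.polyval(k,w[:,0]); ok=abs(r)<.003; k=np.polyfit(w[ok,0],w[ok,1],1)
print("rack edge yaw",np.degrees(np.arctan(k[0])),ok.sum(),len(ok))
yaw=np.arctan(k[0])
ax=np.array([-np.sin(yaw),np.cos(yaw)]); lx=np.array([np.cos(yaw),np.sin(yaw)])
# lids
for p in comp((395,235,445,330),.045):
    m=p.mean(0); L=m
    for off in(-.01,0,.01):
        s,v=prof(L+lx*off,ax,.073,-.09,.03,61); print("lid",L*1000,off,"".join("%4d"%x for x in v))
v,u=np.nonzero(ply[225:335,385:447]); w=onz(t,np.c_[u+385,v+225],.01)[:,:2]
for a,n in((lx,"x"),(ax,"y")): q=w@a*1000; print("ply ext",n,np.percentile(q,[.3,99.7]))
```

```text
roller [572.72665437 198.1273512 ] yaw -11.313951185703308 ext [-76.28083004  73.37919898] end [587.27222306 270.82867819]
roller [529.61297485 206.94489125] yaw -11.314061491015332 ext [-76.20485467  72.95359745] end [544.07681694 279.23701075]
rack edge yaw -9.65754181397439 65 65
lid [ 570.56874285 -258.23611252] -0.01  130 131 132 133 133 132 132 132 132 130 132 134 134 135 135 134 134 134 134 134 133 135 133 134 135 134 134 133 134 134 134 134 134 134 134 133 129 126 129 130 113  70  30  23  24  25  25  23  24  24  16  15  27  49  91 123 131 132 132 132 133
lid [ 570.56874285 -258.23611252] 0  131 131 129 131 131 132 131 131 132 132 133 133 134 134 134 133 134 134 133 133 134 134 133 133 134 134 135 135 134 134 133 134 133 133 133 134 133 134 133 132 116  76  33  33  31  34  34  33  32  31  22  12  30  53  80 110 132 132 133 133 133
lid [ 570.56874285 -258.23611252] 0.01  131 131 131 131 131 132 131 131 132 132 132 132 132 133 132 132 133 133 132 133 133 133 132 132 132 134 133 133 133 133 133 133 132 134 134 134 134 134 133 133 115  62  28  20  19  17  20  22  20  17  15  20  3
[... 261 characters left out ...]
4  24  24  21  16  14  25  54  84 100  93  92 109 130 130
lid [ 456.33852723 -245.54573297] 0  131 130 131 129 129 130 131 131 131 131 131 133 134 134 133 133 130 128 130 134 134 135 134 134 134 134 133 133 135 135 133 134 134 133 134 134 134 134 134 130 115  80  36  35  35  34  34  34  33  29  20  16  28  55  86 104  96  89 108 125 130
lid [ 456.33852723 -245.54573297] 0.01  129 129 129 131 130 131 131 131 129 127 128 131 132 132 132 133 133 132 132 133 133 132 132 132 132 132 133 132 132 133 133 133 133 133 133 133 133 133 133 133 117  70  25  20  20  21  23  20  21  22  20  16  29  61  89 101  96  89 106 129 132
ply ext x [446.2827973  649.14851658]
ply ext y [-237.09884921 -148.70192426]
```

```bash
cat > plan.py <<'E'
import sys,numpy as np
from station import ctrl
from scipy.spatial.transform import Rotation as Ro
# plan.py x y z(TCP, mm) yaw_of_tool_y(deg) n closure
x,y,z,yaw,n,c=map(float,sys.argv[1:7]); n=int(n)
s=ctrl.get_state(); R=s["orientation"]; a=np.radians(yaw)
ty=np.array([np.cos(a),np.sin(a),0]); tz=np.array([0,0,-1.]); T=np.c_[np.cross(ty,tz),ty,tz]
rv=Ro.from_matrix(R.T@T).as_rotvec()/n; d=(np.array([x,y,z])/1000-s["tcp_pos"])/n*100
for i in range(n):
    t=R.T@d; print(" ".join("%.3f"%v for v in rv)," ".join("%.2f"%v for v in t),c); R=R@Ro.from_rotvec(rv).as_matrix()
print(np.round(s["tcp_pos"]*1000,1),s["time_s"],np.round(s["force"],2),np.round(s["joint_pos"],2))
E
python3 plan.py 451.3 -275.1 222 -9.66 8 -1
```

```text
-0.000 -0.000 -0.124 3.81 -3.03 0.00 -1.0
-0.000 -0.000 -0.124 4.16 -2.54 0.00 -1.0
-0.000 -0.000 -0.124 4.44 -2.00 -0.00 -1.0
-0.000 -0.000 -0.124 4.65 -1.44 -0.00 -1.0
-0.000 -0.000 -0.124 4.79 -0.85 -0.00 -1.0
-0.000 -0.000 -0.124 4.86 -0.25 -0.00 -1.0
-0.000 -0.000 -0.124 4.86 0.35 -0.00 -1.0
-0.000 -0.000 -0.124 4.78 0.95 -0.00 -1.0
[ 268.1 -618.9  221.8] 0.1 [ 0.36  0.1  -0.41] [ 1.05  0.48  0.02  1.56 -0.01  1.11 -0.08]
```

Request:
step_arm --rows "0 0 -0.124 3.8 -3 0 -1; 0 0 -0.124 4.2 -2.5 0 -1; 0 0 -0.124 4.4 -2 0 -1; 0 0 -0.124 4.7 -1.4 0 -1; 0 0 -0.124 4.8 -0.85 0 -1" --grip_force 35

```text
time_s: 0.6
tcp_pos: [0.3843, -0.4031, 0.2224]
orientation: [[0.511, 0.859, -0.0], [0.859, -0.511, 0.0], [-0.0, -0.0, -1.0]]
force: [0.6, 0.5, 0.3]
finger_gap: 0.0877
gripper_force: 0.0
```

Request:
step_arm --rows "0 0 -0.124 4.9 -0.25 0 -1; 0 0 -0.124 4.9 0.35 0 -1; 0 0 -0.124 4.8 0.95 0 -1; 0 0 0 0 0 0 -1; 0 0 0 0 0 0 -1"

```text
time_s: 1.1
tcp_pos: [0.4534, -0.2743, 0.2225]
orientation: [[0.167, 0.986, -0.0], [0.986, -0.167, 0.0], [0.0, -0.0, -1.0]]
force: [-1.1, 0.0, 0.0]
finger_gap: 0.0876
gripper_force: 0.0
```

```bash
python3 plan.py 451.3 -275.1 120 -9.66 3 -1
```

```text
-0.000 -0.000 0.000 -0.04 -0.06 3.42 -1.0
-0.000 -0.000 0.000 -0.04 -0.06 3.42 -1.0
-0.000 -0.000 0.000 -0.04 -0.06 3.42 -1.0
[ 453.4 -274.3  222.5] 1.1 [-1.13  0.03  0.01] [ 0.7   0.26 -0.33  1.88  0.1   1.01  0.17]
```

Request:
step_arm --rows "0 0 0 -0.06 -0.1 4.5 -1; 0 0 0 -0.06 -0.1 4.5 -1; 0 0 0 0 0 4 -1; 0 0 0 0 0 3 -1; 0 0 0 0 0 0 -1"

```text
time_s: 1.6
tcp_pos: [0.4469, -0.2766, 0.0588]
orientation: [[0.172, 0.985, -0.008], [0.985, -0.172, 0.003], [0.002, -0.008, -1.0]]
force: [-0.2, 1.0, -0.1]
finger_gap: 0.0878
gripper_force: 0.0
```

Request:
step_arm --rows "0 0 0 0 0 2 -1; 0 0 0 0 0 1.5 -1; 0 0 0 0 0 0 -1; 0 0 0 0 0 0 -1"

```text
time_s: 2.0
tcp_pos: [0.4513, -0.2774, 0.0289]
orientation: [[0.171, 0.985, 0.001], [0.985, -0.171, -0.001], [-0.001, 0.001, -1.0]]
force: [-0.3, -0.8, 0.4]
finger_gap: 0.0876
gripper_force: 0.0
```

```bash
python3 plan.py 451.3 -275.1 27 -9.66 1 -1
python3 - <<'E'
from h import *
from station import viewer
a=viewer.snapshot("side")["img"][170:270,320:450]; b=viewer.snapshot("top")["img"][225:335,375:475]
a=cv2.resize(a,(520,400),interpolation=cv2.INTER_CUBIC); b=cv2.resize(b,(280,308),interpolation=cv2.INTER_CUBIC)
c=np.zeros((400,800,3),np.uint8); c[:,:520]=a; c[:308,520:]=b; cv2.imwrite("pics/g1.png",c)
E
```

```text
0.001 0.001 -0.003 0.22 -0.04 0.19 -1.0
[ 451.3 -277.4   28.9] 2.0 [-0.28 -0.77  0.42] [ 0.65  0.53 -0.27  2.03  0.23  0.61  0.05]
```

View pics/g1.png

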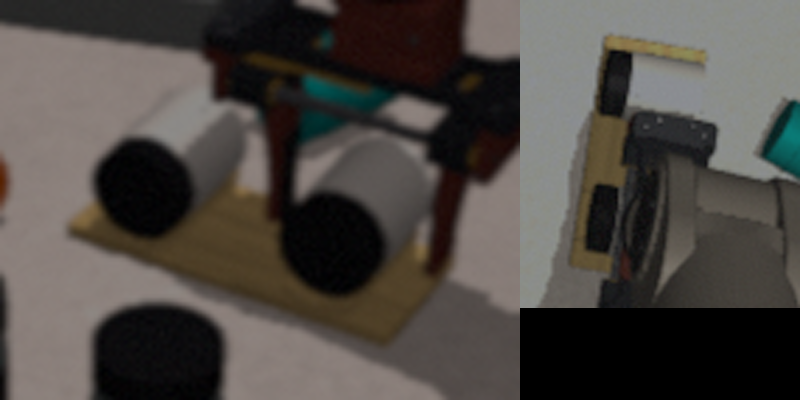

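The fingers straddle the near jar: crop (280,150) on the left and (440,200) on the right, with the jar at (345,220). I'll correct by 2 mm along the axis and close.

Request:
step_arm --rows "0 0 0 0.2 0 0.15 -1; 0 0 0 0 0 0 0.6; 0 0 0 0 0 0 0.6; 0 0 0 0 0 0 0.6; 0 0 0 0 0 0 0.6" --grip_force 35

```text
time_s: 2.6
tcp_pos: [0.4522, -0.2744, 0.0265]
orientation: [[0.169, 0.986, 0.002], [0.986, -0.169, -0.001], [-0.0, 0.002, -1.0]]
force: [4.3, -0.7, 1.4]
finger_gap: 0.0593
gripper_force: 1.5
```

Request:
step_arm --rows "0 0 0 0 0 0 0.6; 0 0 0 0 0 0 0.6; 0 0 0 0 0 0 0.6"

```text
time_s: 2.9
tcp_pos: [0.4524, -0.2745, 0.0265]
orientation: [[0.169, 0.986, 0.002], [0.986, -0.169, -0.001], [-0.0, 0.002, -1.0]]
force: [3.7, -0.5, 1.8]
finger_gap: 0.0583
gripper_force: 35.0
```

Request:
step_arm --rows "0 0 0 0 0 -1 0.6; 0 0 0 0 0 -2 0.6; 0 0 0 0 0 -2 0.6; 0 0 0 0 0 -1 0.6; 0 0 0 0 0 0 0.6"

```text
time_s: 3.4
tcp_pos: [0.4513, -0.2745, 0.0873]
orientation: [[0.17, 0.986, 0.001], [0.986, -0.17, -0.001], [-0.001, 0.001, -1.0]]
force: [-0.4, 0.8, -0.8]
finger_gap: 0.0582
gripper_force: 35.0
```

Request:
step_arm --rows "0 0 0 0 0 0 0.6; 0 0 0 0 0 0 0.6; 0 0 0 0 0 0 0.6; 0 0 0 0 0 0 0.6"

```text
time_s: 3.8
tcp_pos: [0.4509, -0.274, 0.0855]
orientation: [[0.169, 0.986, -0.001], [0.986, -0.169, 0.001], [0.0, -0.001, -1.0]]
force: [0.3, 0.2, -1.5]
finger_gap: 0.0586
gripper_force: 35.0
```

Request:
step_arm --rows "0 0 0 0 0 0 0.6; 0 0 0 0 0 0 0.6"

```text
time_s: 4.0
tcp_pos: [0.4512, -0.2742, 0.086]
orientation: [[0.169, 0.986, -0.0], [0.986, -0.169, 0.0], [0.0, -0.0, -1.0]]
force: [-0.5, 0.6, -0.7]
finger_gap: 0.0581
gripper_force: 35.0
```

Run:
```python
from station import ctrl
s=ctrl.get_state(); print(s["tcp_pos"],s["force"],s["moment"],s["joint_pos"],s["finger_gap"])
```

```text
[ 0.45121804 -0.27418296  0.08597935] [-0.47765626  0.57285794 -0.70327393] [-0.02521183 -0.00740209  0.02042033] [ 0.67027441  0.4342488  -0.29915571  2.00621091  0.18750215  0.72731589
  0.08664381] 0.058140203433508106
```

Fz is about −1 N (0.1 kg), so this is the empty jar. I'll set it back in its nest and lift the other one.

Request:
step_arm --rows "0 0 0 0 0.05 2 0.6; 0 0 0 0 0.05 2 0.6; 0 0 0 0 0 1.4 0.6; 0 0 0 0 0 0.4 0.6; 0 0 0 0 0 0.1 0.6"

```text
time_s: 4.5
tcp_pos: [0.4523, -0.2743, 0.027]
orientation: [[0.169, 0.986, -0.0], [0.986, -0.169, 0.0], [0.0, -0.0, -1.0]]
force: [-0.4, 0.3, -1.3]
finger_gap: 0.0588
gripper_force: 35.0
```

Request:
step_arm --rows "0 0 0 0 0 0 0.6; 0 0 0 0 0 0 -1; 0 0 0 0 0 0 -1; 0 0 0 0 0 0 -1; 0 0 0 0 0 0 -1"

```text
time_s: 5.0
tcp_pos: [0.4524, -0.2745, 0.0274]
orientation: [[0.169, 0.986, 0.001], [0.986, -0.169, -0.0], [-0.0, 0.001, -1.0]]
force: [-0.7, -0.6, -0.9]
finger_gap: 0.0861
gripper_force: 0.0
```

Request:
step_arm --rows "0 0 0 0 0 0 -1; 0 0 0 0 0 -1 -1; 0 0 0 0 0 -3 -1; 0 0 0 0 0 -4 -1; 0 0 0 0 0 -3.5 -1"

```text
time_s: 5.5
tcp_pos: [0.4523, -0.2742, 0.1443]
orientation: [[0.169, 0.986, 0.0], [0.986, -0.169, 0.0], [0.0, 0.0, -1.0]]
force: [-0.1, -0.1, -0.1]
finger_gap: 0.0878
gripper_force: 0.0
```

Request:
step_arm --rows "0 0 0 0 0 0 -1; 0 0 0 0 0 0 -1"

```text
time_s: 5.7
tcp_pos: [0.4526, -0.2747, 0.1433]
orientation: [[0.169, 0.986, 0.002], [0.986, -0.169, -0.001], [-0.001, 0.002, -1.0]]
force: [-0.1, -0.7, -0.7]
finger_gap: 0.0879
gripper_force: 0.0
```

```bash
python3 plan.py 565.5 -287.8 142 -9.66 4 -1
```

```text
0.000 0.000 -0.000 0.15 2.84 0.04 -1.0
0.000 0.000 -0.000 0.15 2.84 0.04 -1.0
0.000 0.000 -0.000 0.15 2.84 0.03 -1.0
0.000 0.000 -0.000 0.15 2.84 0.03 -1.0
[ 452.6 -274.7  143.3] 5.7 [-0.1  -0.68 -0.71] [ 0.69  0.35 -0.32  1.96  0.15  0.84  0.12]
```

Request:
step_arm --rows "0 0 0 0.15 2.85 0 -1; 0 0 0 0.15 2.85 0 -1; 0 0 0 0.15 2.85 0 -1; 0 0 0 0.15 2.85 0 -1; 0 0 0 0 0 0 -1"

```text
time_s: 6.2
tcp_pos: [0.5681, -0.2865, 0.1403]
orientation: [[0.167, 0.986, -0.0], [0.986, -0.167, 0.002], [0.002, -0.0, -1.0]]
force: [-0.6, 0.0, -0.4]
finger_gap: 0.088
gripper_force: 0.0
```

Request:
step_arm --rows "0 0 0 0 0 0 -1; 0 0 0 0 0 4 -1; 0 0 0 0 0 3.5 -1; 0 0 0 0 0 2 -1; 0 0 0 0 0 0 -1"

```text
time_s: 6.7
tcp_pos: [0.5614, -0.2869, 0.0435]
orientation: [[0.17, 0.985, -0.008], [0.986, -0.17, 0.003], [0.001, -0.008, -1.0]]
force: [0.1, 0.2, 0.6]
finger_gap: 0.0879
gripper_force: 0.0
```

Request:
step_arm --rows "0 0 0 0 0 0 -1; 0 0 0 0 0 0 -1"

```text
time_s: 6.9
tcp_pos: [0.5661, -0.2883, 0.0487]
orientation: [[0.17, 0.986, 0.002], [0.986, -0.17, -0.001], [-0.001, 0.002, -1.0]]
force: [-0.1, 0.3, 0.1]
finger_gap: 0.0876
gripper_force: 0.0
```

```bash
python3 plan.py 565.5 -287.8 27 -9.66 1 -1
python3 - <<'E'
from h import *
from station import viewer
a=viewer.snapshot("side")["img"][160:260,320:450]
cv2.imwrite("pics/g2.png",cv2.resize(a,(520,400),interpolation=cv2.INTER_CUBIC))
E
```

```text
0.002 0.001 -0.002 0.04 -0.07 2.17 -1.0
[ 566.1 -288.3   48.7] 6.9 [-0.1   0.31  0.12] [ 0.58  0.63 -0.28  1.77  0.23  0.78  0.01]
```

View pics/g2.png

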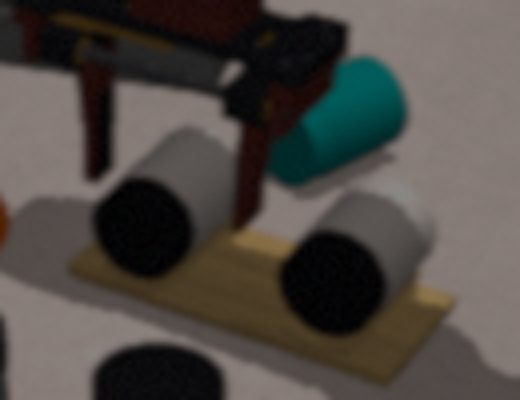

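The near jar, at (335,275), lies properly in its nest. The fingers at (95,130) and (250,180) straddle the far jar at (150,215). I'll go down and grip.

Request:
step_arm --rows "0 0 0 0 0 1.2 -1; 0 0 0 0.05 0 0.9 -1; 0 0 0 0 0 0 -1; 0 0 0 0 0 0 -1; 0 0 0 0 0 0 0.6" --grip_force 45

```text
time_s: 7.45
tcp_pos: [0.5659, -0.2873, 0.0262]
orientation: [[0.169, 0.986, 0.0], [0.986, -0.169, 0.0], [0.0, 0.0, -1.0]]
force: [0.3, 1.0, 0.3]
finger_gap: 0.0829
gripper_force: 0.0
```

Request:
step_arm --rows "0 0 0 0 0 0 0.6; 0 0 0 0 0 0 0.6; 0 0 0 0 0 0 0.6; 0 0 0 0 0 0 0.6; 0 0 0 0 0 0 0.6"

```text
time_s: 7.95
tcp_pos: [0.5675, -0.2876, 0.0269]
orientation: [[0.169, 0.986, 0.003], [0.986, -0.169, -0.001], [-0.0, 0.003, -1.0]]
force: [5.2, -0.8, -0.1]
finger_gap: 0.0578
gripper_force: 45.0
```

Request:
step_arm --rows "0 0 0 0 0 0 0.6; 0 0 0 0 0 0 0.6"

```text
time_s: 8.15
tcp_pos: [0.5674, -0.2876, 0.0269]
orientation: [[0.169, 0.986, 0.003], [0.986, -0.169, -0.001], [-0.0, 0.003, -1.0]]
force: [6.2, -1.3, 0.7]
finger_gap: 0.058
gripper_force: 45.0
```

Request:
step_arm --rows "0 0 0 0 0 -1 0.6; 0 0 0 0 0 -2 0.6; 0 0 0 0 0 -2 0.6; 0 0 0 0 0 -1 0.6; 0 0 0 0 0 0 0.6"

```text
time_s: 8.65
tcp_pos: [0.5656, -0.2875, 0.0871]
orientation: [[0.17, 0.986, 0.0], [0.986, -0.17, -0.001], [-0.0, 0.0, -1.0]]
force: [-0.6, 0.0, -4.7]
finger_gap: 0.0581
gripper_force: 45.0
```

Request:
step_arm --rows "0 0 0 0 0 0 0.6; 0 0 0 0 0 0 0.6; 0 0 0 0 0 0 0.6; 0 0 0 0 0 0 0.6"

```text
time_s: 9.05
tcp_pos: [0.5653, -0.287, 0.0854]
orientation: [[0.169, 0.986, -0.001], [0.986, -0.169, 0.001], [0.0, -0.001, -1.0]]
force: [1.1, 1.0, -3.9]
finger_gap: 0.0578
gripper_force: 45.0
```

```bash
python3 - <<'E'
from station import ctrl
s=ctrl.get_state(); print(s["tcp_pos"],s["force"],s["moment"],s["finger_gap"])
E
python3 plan.py 567 -288 230 -9.66 3 0.6
```

```text
[ 0.56532348 -0.28703434  0.08541811] [ 1.14084368  1.03846311 -3.94719539] [ 0.00323727 -0.1544797  -0.00524782] 0.05781441875728328
-0.000 -0.000 -0.000 -0.02 0.05 -4.82 0.6
-0.000 -0.000 -0.000 -0.02 0.06 -4.82 0.6
-0.000 -0.000 -0.000 -0.02 0.06 -4.82 0.6
[ 565.3 -287.    85.4] 9.05 [ 1.14  1.04 -3.95] [ 0.58  0.58 -0.29  1.75  0.21  0.84  0.03]
```

Fz is about −4.3 N (0.44 kg), so this is the full jar. I'll lift it to carrying height.

Request:
step_arm --rows "0 0 0 0 0 -2.5 0.6; 0 0 0 0 0 -4 0.6; 0 0 0 0 0 -4 0.6; 0 0 0 0 0 -3 0.6; 0 0 0 0 0 -1 0.6"

```text
time_s: 9.55
tcp_pos: [0.5674, -0.2878, 0.2348]
orientation: [[0.169, 0.986, 0.005], [0.986, -0.169, -0.002], [-0.001, 0.006, -1.0]]
force: [0.4, -0.2, -3.9]
finger_gap: 0.0585
gripper_force: 45.0
```

Request:
step_arm --rows "0 0 0 0 0 0 0.6; 0 0 0 0 0 0 0.6"

```text
time_s: 9.75
tcp_pos: [0.5646, -0.287, 0.2291]
orientation: [[0.169, 0.986, -0.003], [0.986, -0.169, 0.001], [0.001, -0.003, -1.0]]
force: [-0.9, -0.3, -4.3]
finger_gap: 0.0581
gripper_force: 45.0
```

```bash
python3 plan.py 550 196.7 232 -11.31 16 0.6 | sed -n '1p;8p;16,17p'
```

```text
-0.000 -0.000 0.002 2.96 -0.60 -0.01 0.6
-0.000 -0.000 0.002 2.96 -0.64 -0.02 0.6
-0.000 -0.000 0.002 2.95 -0.68 -0.02 0.6
[ 564.6 -287.   229.1] 9.75 [-0.86 -0.32 -4.27] [ 0.61  0.43 -0.32  1.63  0.15  1.11  0.08]
```

Request:
step_arm --rows "0 0 0.002 1.5 -0.3 0 0.6; 0 0 0.002 3 -0.6 0 0.6; 0 0 0.002 3 -0.6 0 0.6; 0 0 0.002 3 -0.6 0 0.6; 0 0 0.002 3 -0.6 0 0.6"

```text
time_s: 10.25
tcp_pos: [0.5613, -0.1469, 0.2294]
orientation: [[0.178, 0.984, -0.003], [0.984, -0.178, 0.001], [0.001, -0.003, -1.0]]
force: [0.0, 0.3, -4.2]
finger_gap: 0.0581
gripper_force: 45.0
```

Request:
step_arm --rows "0 0 0.002 3 -0.65 0 0.6; 0 0 0.002 3 -0.65 0 0.6; 0 0 0.002 3 -0.65 0 0.6; 0 0 0.002 3 -0.65 0 0.6; 0 0 0.002 3 -0.65 0 0.6"

```text
time_s: 10.75
tcp_pos: [0.5565, 0.0062, 0.2296]
orientation: [[0.188, 0.982, -0.003], [0.982, -0.188, 0.0], [-0.0, -0.003, -1.0]]
force: [0.5, -0.1, -4.5]
finger_gap: 0.0584
gripper_force: 45.0
```

Request:
step_arm --rows "0 0 0.002 3 -0.65 0 0.6; 0 0 0.002 3 -0.65 0 0.6; 0 0 0.002 3 -0.65 0 0.6; 0 0 0.002 3 -0.65 0 0.6; 0 0 0 2.5 -0.6 0 0.6"

```text
time_s: 11.25
tcp_pos: [0.5527, 0.1551, 0.2296]
orientation: [[0.195, 0.981, -0.003], [0.981, -0.195, 0.0], [-0.0, -0.003, -1.0]]
force: [0.8, 0.5, -4.9]
finger_gap: 0.058
gripper_force: 45.0
```

Request:
step_arm --rows "0 0 0 1.5 -0.3 0 0.6; 0 0 0 0 0 0 0.6; 0 0 0 0 0 0 0.6; 0 0 0 0 0 0 0.6"

```text
time_s: 11.65
tcp_pos: [0.5548, 0.1654, 0.2307]
orientation: [[0.199, 0.98, -0.001], [0.98, -0.199, -0.001], [-0.001, -0.0, -1.0]]
force: [-0.5, 0.2, -3.9]
finger_gap: 0.0582
gripper_force: 45.0
```

```bash
python3 plan.py 550 196.7 160 -11.31 1 0.6
python3 - <<'E'
from h import *
from station import viewer
for n in("top","side"):
    s=viewer.snapshot(n); np.savez(n+"1.npz",**s)
    (cv2.imwrite("pics/s2.png",cv2.resize(s["img"][160:420,190:450],(600,600),interpolation=cv2.INTER_CUBIC)) if n=="side" else 0)
E
```

```text
-0.000 0.001 -0.003 2.98 -1.09 7.07 0.6
[554.8 165.4 230.7] 11.65 [-0.52  0.16 -3.88] [-0.    0.36 -0.5   1.75  0.19  1.08 -0.77]
```

View pics/s2.png

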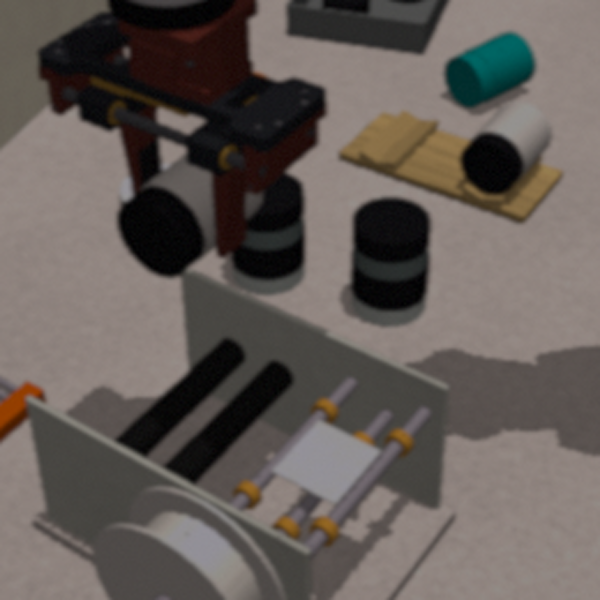

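The full jar is held lid towards +y, the empty one lies in its nest, and nothing else is disturbed. I'll centre it and then descend gently.

Request:
step_arm --rows "0 0 -0.003 1 -0.3 0 0.6; 0 0 0 1.5 -0.5 0 0.6; 0 0 0 0.6 -0.25 0 0.6; 0 0 0 0 0 0 0.6; 0 0 0 0 0 0 0.6"

```text
time_s: 12.25
tcp_pos: [0.5502, 0.2002, 0.2311]
orientation: [[0.193, 0.981, -0.0], [0.981, -0.193, -0.0], [-0.0, -0.0, -1.0]]
force: [0.2, 0.1, -4.7]
finger_gap: 0.0583
gripper_force: 45.0
```

Request:
step_arm --rows "0 0 0 0 0 1 0.6; 0 0 0 0 0 2 0.6; 0 0 0 0 0 2 0.6; 0 0 0 0 0 2 0.6; 0 0 0 0 0 1.5 0.6"

```text
time_s: 12.75
tcp_pos: [0.5498, 0.1989, 0.1442]
orientation: [[0.195, 0.981, -0.002], [0.981, -0.195, -0.001], [-0.001, -0.001, -1.0]]
force: [-0.3, -0.2, -5.2]
finger_gap: 0.058
gripper_force: 45.0
```

Request:
step_arm --rows "0 0 0 0 0 1 0.6; 0 0 0 0 0 0.5 0.6; 0 0 0 0 0 0 0.6; 0 0 0 0 0 0 0.6; 0 0 0 0 0 0 0.6"

```text
time_s: 13.25
tcp_pos: [0.5509, 0.2003, 0.132]
orientation: [[0.194, 0.981, 0.002], [0.981, -0.194, 0.001], [0.001, 0.001, -1.0]]
force: [1.1, -0.1, -4.2]
finger_gap: 0.0582
gripper_force: 45.0
```

```bash
python3 plan.py 550 197.9 102.7 -11.31 1 0.6
```

```text
0.001 -0.001 0.002 -0.25 -0.05 2.93 0.6
[550.9 200.3 132. ] 13.25 [ 1.14 -0.11 -4.21] [-0.09  0.48 -0.48  1.83  0.28  0.9  -0.89]
```

Request:
step_arm --rows "0 0 0.002 -0.1 0 0.7 0.6; 0 0 0 -0.1 -0.05 0.9 0.6; 0 0 0 0 0 0.7 0.6; 0 0 0 0 0 0.4 0.6; 0 0 0 0 0 0.2 0.6"

```text
time_s: 13.75
tcp_pos: [0.5491, 0.198, 0.1013]
orientation: [[0.196, 0.981, -0.001], [0.981, -0.196, -0.0], [-0.001, -0.001, -1.0]]
force: [-0.3, 0.0, -3.4]
finger_gap: 0.0583
gripper_force: 45.0
```

Request:
step_arm --rows "0 0 0 0 0 0 0.6; 0 0 0 0 0 0 0.6; 0 0 0 0 0 0 0.6; 0 0 0 0 0 0 0.6"

```text
time_s: 14.15
tcp_pos: [0.5496, 0.1982, 0.1024]
orientation: [[0.196, 0.981, 0.0], [0.981, -0.196, 0.0], [0.0, 0.0, -1.0]]
force: [-0.0, 0.2, -3.7]
finger_gap: 0.0584
gripper_force: 45.0
```

```bash
python3 plan.py 550 197.9 102.7 -11.31 1 0.6
python3 - <<'E'
from h import *
from station import viewer
S=viewer.snapshot("side"); T=viewer.snapshot("top"); np.savez("side2.npz",**S); np.savez("top2.npz",**T)
a=S["img"][270:420,190:390]; b=T["img"][200:350,130:280]
c=np.zeros((450,800,3),np.uint8); A=cv2.resize(a,(530,398),interpolation=cv2.INTER_CUBIC)
c[:398,:530]=cv2.convertScaleAbs(A,alpha=1.6); c[:270,530:]=cv2.resize(b,(270,270)); cv2.imwrite("pics/f1.png",c)
# expected lid-end and base-end centres of the jar in the side view
ya=np.radians(-11.31); d=np.array([-np.sin(ya),np.cos(ya),0]); C=np.array([.550,.1967,.1208])
print(proj(S,[C+.04*d,C-.04*d,C+.022*d,C-[0,0,.01]+.04*d]))
E
```

```text
0.000 -0.000 0.000 -0.02 0.04 -0.03 0.6
[549.6 198.2 102.4] 14.15 [-0.04  0.19 -3.7 ] [-0.1   0.51 -0.47  1.86  0.3   0.84 -0.91]
[[254.14465122 340.30778701]
 [285.48790493 310.90480043]
 [261.51409448 333.39454044]
 [254.65896435 344.86126194]]
```

View pics/f1.png

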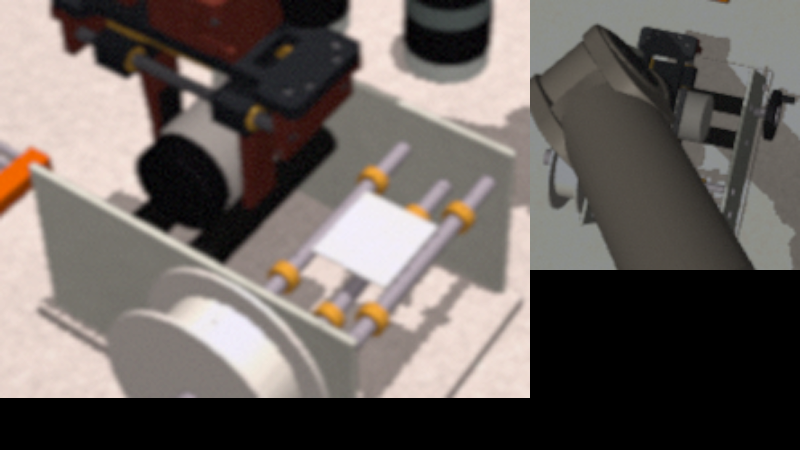

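The jar hangs level over the rollers, with clearance on all sides. The lid disc is at about crop (178,183), against an expected end centre of (170,186). One numeric check of the jar's ends follows.

Run:
```python
from h import *
T=np.load("top2.npz"); S=np.load("side2.npz")
ya=np.radians(-11.31); d=np.array([-np.sin(ya),np.cos(ya),0]); l=np.array([d[1],-d[0],0]); C=np.array([.550,.1967,.1208])
def circ(c,r): a=np.linspace(0,2*np.pi,60); return c+r*(np.cos(a)[:,None]*l+np.sin(a)[:,None]*[0,0,1])
# base end in top view: jar white vs black roller gap: bright blob end
g=T["img"].mean(2); p=proj(T,circ(C-.04*d,.03)); print("exp base px",p.min(0),p.max(0))
for r in range(248,280,4): print(r,g[r,212:246].astype(int).tolist())
# lid in side view
q=np.vstack([proj(S,circ(C+.04*d,.029)),proj(S,circ(C+.022*d,.029))]); print("exp lid",q.min(0),q.max(0))
m=(S["img"].max(2)<28).astype(np.uint8)
G=S["img"].max(2)
print("col254",G[315:365,254].tolist()); print("row338",G[338,232:290].tolist()); print("row326",G[326,232:290].tolist())
```

```text
exp base px [223.8396044  251.09692928] [231.60834952 277.38139483]
248 [13, 28, 41, 50, 40, 32, 30, 23, 25, 65, 83, 86, 93, 97, 97, 97, 99, 99, 100, 100, 101, 99, 98, 100, 100, 99, 99, 99, 100, 99, 102, 102, 101, 102]
252 [63, 59, 46, 47, 42, 69, 83, 80, 80, 76, 75, 74, 68, 60, 58, 50, 47, 42, 32, 22, 20, 12, 13, 25, 29, 42, 59, 76, 83, 83, 88, 92, 98, 100]
256 [71, 49, 49, 50, 84, 98, 96, 97, 97, 96, 95, 95, 94, 93, 91, 84, 67, 58, 58, 49, 28, 17, 20, 21, 20, 16, 17, 22, 15, 24, 16, 16, 19, 16]
260 [46, 50, 49, 89, 106, 105, 105, 106, 106, 105, 106, 105, 103, 102, 83, 63, 56, 58, 59, 46, 24, 14, 13, 18, 16, 11, 19, 14, 20, 16, 16, 17, 17, 13]
264 [49, 45, 79, 102, 107, 109, 109, 110, 111, 110, 109, 107, 107, 85, 62, 60, 55, 58, 63, 88, 99, 98, 100, 100, 99, 98, 98, 98, 97, 96, 98, 92, 79, 69]
268 [38, 73, 98, 102, 102, 104, 106, 105, 106, 106, 107, 106, 87, 67, 59, 56, 59, 59, 85, 97, 98, 96, 96, 99, 99, 101, 98, 98, 99, 101, 98, 99, 100, 95]
272 [60, 85, 93, 94, 96, 95, 96, 95, 98, 97, 99, 96, 77, 58, 58, 58, 51, 33, 18, 15, 18, 14, 22, 15, 13, 18, 15, 26, 44, 59, 78, 85, 76, 88]

[... 152 characters left out ...]
39.79250069 318.0783372 ] [276.15799753 355.47912924]
col254 [39, 61, 76, 81, 70, 41, 13, 5, 9, 7, 11, 9, 11, 8, 6, 5, 10, 5, 7, 9, 6, 6, 7, 5, 8, 7, 7, 7, 7, 7, 6, 7, 7, 3, 7, 5, 9, 6, 7, 13, 26, 50, 70, 90, 115, 134, 134, 113, 88, 75]
row338 [150, 149, 147, 148, 149, 150, 151, 152, 146, 126, 89, 44, 13, 4, 7, 8, 6, 7, 8, 6, 4, 7, 5, 6, 9, 6, 7, 8, 5, 8, 10, 6, 10, 10, 9, 13, 8, 6, 5, 7, 5, 6, 16, 40, 64, 76, 78, 75, 66, 53, 42, 37, 35, 34, 31, 32, 31, 31]
row326 [147, 148, 146, 145, 144, 143, 145, 148, 149, 149, 144, 126, 98, 64, 33, 13, 7, 7, 11, 7, 6, 7, 9, 5, 7, 10, 9, 6, 11, 11, 6, 9, 9, 16, 34, 58, 78, 92, 98, 99, 99, 98, 97, 95, 96, 94, 90, 78, 59, 41, 38, 37, 38, 35, 35, 33, 32, 32]
```

Request:
step_arm --rows "0 0 0 0 0 0 0.6; 0 0 0 0 0 0 0.6; 0 0 0 0 0 0 0.6"

```text
time_s: 14.55
tcp_pos: [0.5495, 0.1981, 0.1022]
orientation: [[0.196, 0.981, 0.0], [0.981, -0.196, 0.0], [0.0, 0.0, -1.0]]
force: [-0.3, -0.3, -5.2]
finger_gap: 0.0579
gripper_force: 45.0
```

```bash
python3 -c "
from station import finish_job
print(finish_job())"
```

```text
the job is handed in; nothing more can be done
None
```

The job is handed in at 14.6 s: the full jar (about 0.44 kg by feel) is held level in the gripper, in line with the rollers and about 10 mm above its rest over their middle, and the empty jar (about 0.1 kg) lies back in its rack nest.

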